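# Return the stone drawer to its labelled bay

### The job

Put the drawer of square stones back into its own bay of the findings cabinet, the one whose label card shows a square, and push it fully home so that its front lies flat against the cabinet, with no stone spilled. Its back wall is taller than the bay's mouth: tip the drawer front up to pass that wall under the rail, then level it and slide it in. Leave the two shut drawers shut, and the other open drawer, the pliers, the steel block and the dish where they are.

Things in the scene. Friction and masses are not known exactly. Their poses are not given: they have to be found in the camera images.
- drawer_square: open-topped white plastic drawer holding three loose square green stones, lying upright on the bench; 110 g +-30 %, balanced near x = -5. Origin: centre of its underside; x points to its back, y across, z up. Box 128 mm long (x -64 to +64), 60 wide, floor and walls 3 thick, side walls 32 high, back wall taller
- drawer_square_front (a point): on the drawer's front panel: middle of the lower edge of its rear face (drawer x = -64, z = 0). The panel is 4 mm thick (x -68 to -64), 68 wide, 46 high
- drawer_square_knob (a point): centre of the front end of the drawer's pull knob (drawer x = -82, z = 27); the knob is 12 mm wide, 12 high, and reaches 14 mm out of the panel
- drawer_square_back (a point): middle of the top edge of the drawer's back wall, on its outer face (drawer x = +64, z = 45): this wall, 3 mm thick, is 45 mm high, 13 more than the sides
- cabinet: fixed wooden findings cabinet 145 mm deep, 297 wide, 122.5 high. Origin: centre of its underside; x runs from its front face (x = -72.5, the side that looks to the robot) to its back. Upper row: four equal bays, centred at y = +108, +36, -36, -108, open at the front. Below: two wide locked drawers, pulls 16 mm out of the face at z 31 to 39
- bay_square (a point): middle of the sill (front edge of the bay's flat floor, on the cabinet's face, 66 mm above the bench) of the bay labelled with a square; x points straight in, z up. The shut drawer has its drawer_square_front here. Which of the four bays it is varies. Inside 63 wide, 137 deep, 48.5 high, only light friction, no catch
- rail_square (a point): middle of the lower edge of that bay's front rail, on the cabinet's face, 42 mm above the sill. The rail is 6 mm thick in x and hangs 6.5 mm below the ceiling, so the 45 mm back wall cannot enter level: tip the drawer front up by 15 to 35 degrees, pass the wall's top under and behind the rail, and level it while sliding in; the wall then keeps a part-way drawer from falling out
- label_square: white label card 36 x 44 mm with a black square of 22 mm, lying on the cabinet's top over its bay, 30 mm behind the front face; origin: centre of its underside
- label_round: the same card with a black disc of 25 mm; its bay is empty too, for drawer_round
- drawer_round: white plastic drawer like drawer_square; it holds two round green domed stones and lies open on the bench, still in use: leave it. Same size, origin and axes as drawer_square
- drawer_bar: white plastic drawer like drawer_square; shut in the bay whose label shows a bar; its knob stands 18 mm out of the cabinet's face
- drawer_triangle: white plastic drawer like drawer_square; shut in the bay whose label shows a triangle
- square0: green square-cut stone 20 x 20 x 9 mm, loose in drawer_square; origin: centre of its underside
- square1: as square0
- square2: as square0
- pliers: pliers with red handles lying on the bench, 145 mm long, 54 mm wide, 12 mm high: bystander
- bench_block: steel bench block 64 x 64 x 20 mm: bystander
- dish: small white ceramic bowl, 76 mm across, 22 mm high: bystander
There are look-alikes about, which are no part of the job. What is shaped like the drawer_square but brown or pink is not meant.

How it is judged:
By the outcome, as a careful person would: the job done as asked, in the order asked, and still so for the second after the job is handed in, with the robot touching nothing.
It also fails if it takes over 58 s, if anything falls off the work surface, if the arm or the gripper's body presses on something with over 40 N, if the wrist force passes 120 N, or if a joint passes its speed limit or range.

### The arm

A 7-joint arm with a two-finger parallel gripper is mounted at the origin on the work surface. World frame = base frame: x ahead of the robot, y to its left, z up, the work surface at z = 0. Lengths are in m, angles in rad, forces in N, time in s.
With the tool pointing down it reaches from about 0.425 to 0.925 m from the base axis. Payload 6.8 kg.
Tool frame: the origin (TCP) lies between the finger pads; the fingertips stand r.tips_ahead ahead of it and the grasp point (between the pads) lies 5 mm behind it (r.tips_ahead is the distance from the TCP to the fingertips, in m); z points along the fingers, y is the line along which they close (so a half turn about z gives the same grasp; the last joint's range is limited). The gripper opens to 85 mm and grips with 20 to 120 N. Pads are 22 mm wide; open, the fingers measure 114 mm over their backs; the gripper's body (76 mm by 85 mm) begins 54 mm behind the grasp point. The pads swing forward as they close: fully open they stand 13 mm farther back than shut.
Start: joints at [-1.33, 0.477, 0.022, 1.555, -0.011, 1.109, -0.083], TCP at [0.231, 0.634, 0.245] pointing down, gripper open.
Joint ranges: [-2.96, 2.96], [-0.34, 2.1], [-1.41, 1.46], [0.24, 2.44], [-1.37, 4.51], [0.17, 1.92], [-2.96, 2.96]. Speed limits (rad/s): [2.39, 2.39, 3.14, 3.14, 3.14, 3.14, 3.14].

### API

Orientations are given as a rotation vector (axis times angle).
In Python, from bench import r gives the robot as it stands.
- The arm moves only by the tool move_arm, never from a script. Its argument "rows" is one flat list of numbers, 4 for each row, row after row: the shift along the tool's x, y, z in cm, then the turn about the tool's z in degrees. In form: [tx, ty, tz, twist, tx, ty, tz, twist, ...]. A call has 1 to 10 rows; each row is the pose to reach, as a shift and turn from the pose commanded when the call began, along the tool's axes at that moment; what a row does not reach only later rows make up. A row lasts 1/8 s, in which the tool goes at most 62.5 mm and 10.7 degrees, less where a joint would pass 70% of its speed; a pose out of reach is approached as far as the arm can. A call with a gripper value outside its range is refused whole. "fingers" is the opening, from 0 (shut) to 1 (fully open), set as the call begins (left out, the last holds). The fingers move at their own pace and stop on an object; "newtons" is the grip in N (left out, the last holds). Time passes only in rows, so rows that repeat a pose let the fingers close. It gives the time, the measured TCP pose, the force, the opening and the grip force at its end, in the units of the state.
- r.get_obs(): the state, without advancing time (a new reading comes with each control period).
- r.grab_frame(name): name is "scene" or "top"; returns the picture (400x640x3 uint8, blue, green, red); there is no depth.
- r.camera_params(name): a dict with "fx", "fy", "cx", "cy" (pixels), "k1" (the pictures are not rectified: a ray, as slopes to the right and down, at radius r is drawn at 1 + k1 r^2 times it, then the intrinsics apply), "world_from_camera" (4x4, takes a point from camera to world coordinates). Camera axes: x right, y down, z forward; pixel columns grow to the right and rows downward; lengths in m; the calibration is good to about 2 mm. A picture is of the moment at which its call begins. camera_params takes no time and is no camera call.
- r.hand_in(): hands the job in; it is judged then, once.
The state is a dict: "clock": time; "joints": joint angles; "qvel": joint speeds; "tau": joint torques, N m; "tcp_pos": TCP position; "orientation": TCP orientation; "contact_force": force on the tool from outside, world axes, zero at the start; "moment": the same for the moment, N m; "grip_width": finger opening in m; "gripper_force": force on a finger pad.
Only numpy, scipy, OpenCV 4.12 (cv2) and the standard library are available. Lean on these libraries where they do the work, as an engineer would, in place of code of your own. Each camera call takes 0.05 s, during which the arm holds its last target. There are 200 camera calls.

## Working session

There is one attempt and no reset: what is moved stays moved. The work goes in short steps, Python scripts to look and compute and a tool call to move; the robot and the scene stay as the last step left them, time stands still between calls to the robot, and variables do not carry over. Pictures are saved under pics/ and viewed, at most 10 in all, crops included, and the job is handed in when it is done.

Besides the shell and the picture viewer there is one more tool, called after ">>>" as name(argument=value, ...) on one line, values as JSON. move_arm: Moves the arm, as the interface text tells. Its arguments: {"type":"object","properties":{"rows":{"type":"array"},"fingers":{"type":"number"},"newtons":{"type":"number"}},"required":["rows"]}

```bash
mkdir -p pics; ls
python3 - <<'E'
from bench import r
import cv2, numpy as np
for n in("scene","top"):
    cv2.imwrite(f"pics/{n}0.png",r.grab_frame(n)); c=r.camera_params(n)
    print(n,c["fx"],c["fy"],c["cx"],c["cy"],c["k1"]);print(np.round(c["world_from_camera"],3))
o=r.get_obs();print({k:np.round(v,3) for k,v in o.items()},r.tips_ahead)
E
```

```text
pics
scene 519.751404845867 519.751404845867 313.90886240315535 205.01922953002776 0.04297539653076362
[[-0.73   0.444 -0.519  1.112]
 [ 0.683  0.453 -0.573  0.641]
 [-0.019 -0.773 -0.634  0.886]
 [ 0.     0.     0.     1.   ]]
top 507.31640932240873 507.31640932240873 317.45917380553186 200.95587340310297 0.05347340697019678
[[-3.100e-02 -9.940e-01  1.010e-01  3.840e-01]
 [-1.000e+00  3.000e-02 -4.000e-03 -5.300e-02]
 [ 1.000e-03 -1.010e-01 -9.950e-01  1.331e+00]
 [ 0.000e+00  0.000e+00  0.000e+00  1.000e+00]]
{'clock': np.float64(0.1), 'joints': array([-1.33 ,  0.478,  0.022,  1.556, -0.011,  1.109, -0.083]), 'qvel': array([ 0.001,  0.   ,  0.001, -0.002, -0.001,  0.001, -0.001]), 'tau': array([ 5.0000e-03, -5.9777e+01,  1.6140e+00, -2.8195e+01,  1.3000e-02,
        5.0000e-03,  0.0000e+00]), 'tcp_pos': array([0.231, 0.634, 0.244]), 'orientation': array([-5.450e-01, -3.094e+00,  3.000e-03]), 'contact_force': array([ 0.456, -0.495, -0.409]), 'moment': array([-0.029, -0.012, -0.035]), 'gripper_force': np.float64(0.0), 'grip_width': np.float64(0.086)} 0.014
```

View pics/scene0.png

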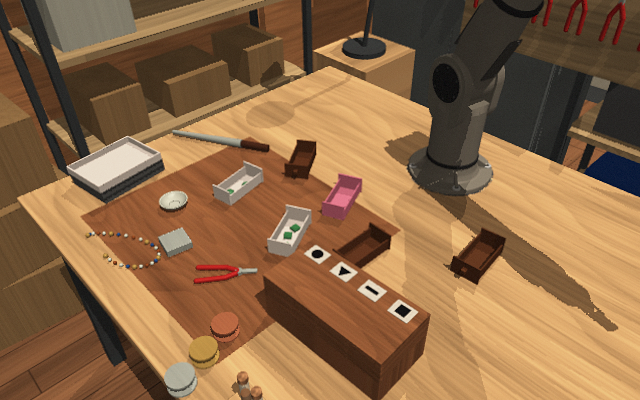

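View pics/top0.png

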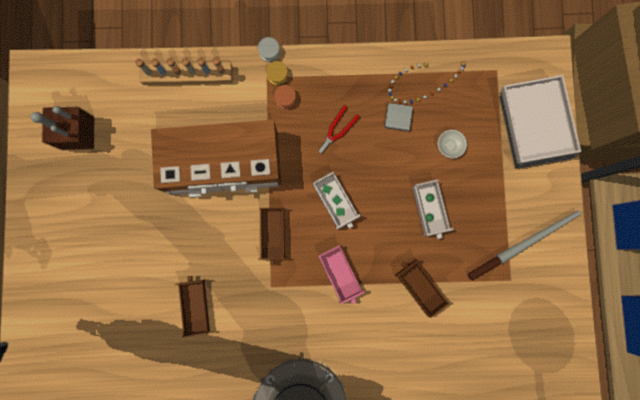

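The top view shows the cabinet at upper left, with the square label leftmost at (170,174). drawer_square holds three square stones at (337,200), knob at about (357,228); drawer_round is at (432,208). Next I measure both.

```bash
cat > h.py <<'E'
import numpy as np, cv2
from bench import r
def ray(cam,uv):
    c=r.camera_params(cam); uv=np.atleast_2d(np.asarray(uv,float))
    d=(uv-[c["cx"],c["cy"]])/[c["fx"],c["fy"]]; p=d.copy()
    for _ in range(20): p=d/(1+c["k1"]*(p**2).sum(1,keepdims=True))
    T=c["world_from_camera"]; return T[:3,3],np.c_[p,np.ones(len(p))]@T[:3,:3].T
def plane(cam,uv,z):
    o,d=ray(cam,uv); return o+d*((z-o[2])/d[:,2])[:,None]
def proj(cam,X):
    c=r.camera_params(cam); T=c["world_from_camera"]; p=(np.atleast_2d(X)-T[:3,3])@T[:3,:3]
    p=p[:,:2]/p[:,2:]; p=p*(1+c["k1"]*(p**2).sum(1,keepdims=True)); return p*[c["fx"],c["fy"]]+[c["cx"],c["cy"]]
E
python3 - <<'E'
from h import *
for cam,box in(("top",(150,155,275,185)),("scene",(300,240,425,325))):
    im=cv2.imread(f"pics/{cam}0.png"); x0,y0,x1,y1=box
    m=(im.min(2)>150).astype(np.uint8); 
    cs,_=cv2.findContours(m[y0:y1,x0:x1],cv2.RETR_EXTERNAL,cv2.CHAIN_APPROX_NONE)
    for c in cs:
        if cv2.contourArea(c)<60: continue
        M=cv2.moments(c); uv=[M["m10"]/M["m00"]+x0,M["m01"]/M["m00"]+y0]
        print(cam,np.round(uv,1),cv2.contourArea(c),np.round(plane(cam,uv,.1235)[0],4))
im=cv2.imread("pics/top0.png")
hsv=cv2.cvtColor(im,cv2.COLOR_BGR2HSV)
m=((hsv[...,1]<70)&(hsv[...,2]>90)).astype(np.uint8); m[:, :300]=0;m[:,375:]=0;m[:165]=0;m[240:]=0
cs,_=cv2.findContours(m,cv2.RETR_EXTERNAL,cv2.CHAIN_APPROX_NONE)
c=max(cs,key=cv2.contourArea);print(cv2.contourArea(c),cv2.minAreaRect(c))
b=cv2.boxPoints(cv2.minAreaRect(c));print(np.round(plane("top",b,.04),4))
crop=cv2.resize(im[165:240,300:375],None,fx=8,fy=8,interpolation=cv2.INTER_CUBIC)
s=cv2.imread("pics/scene0.png");crop2=cv2.resize(s[195:265,255:325],(600,600),interpolation=cv2.INTER_CUBIC)
cv2.imwrite("pics/c1.png",crop)
E
```

```text
top [169.8 174.2] 196.5 [0.5819 0.293  0.1235]
top [199.9 171.7] 190.5 [0.5858 0.2213 0.1235]
top [229.8 169.4] 90.0 [0.5894 0.15   0.1235]
scene [402.3 310.8] 344.0 [0.5815 0.2902 0.1235]
scene [371.7 290.3] 296.5 [0.585  0.2181 0.1235]
scene [343.3 271.3] 258.5 [0.5887 0.1457 0.1235]
scene [317.2 253.9] 227.0 [0.5924 0.0735 0.1235]
1244.5 ((336.0149841308594, 202.3369140625), (57.71623229980469, 26.925506591796875), 58.392494201660156)
[[ 0.5575 -0.0394  0.04  ]
 [ 0.5923 -0.0995  0.04  ]
 [ 0.4634 -0.1722  0.04  ]
 [ 0.4292 -0.1126  0.04  ]]
```

View pics/c1.png

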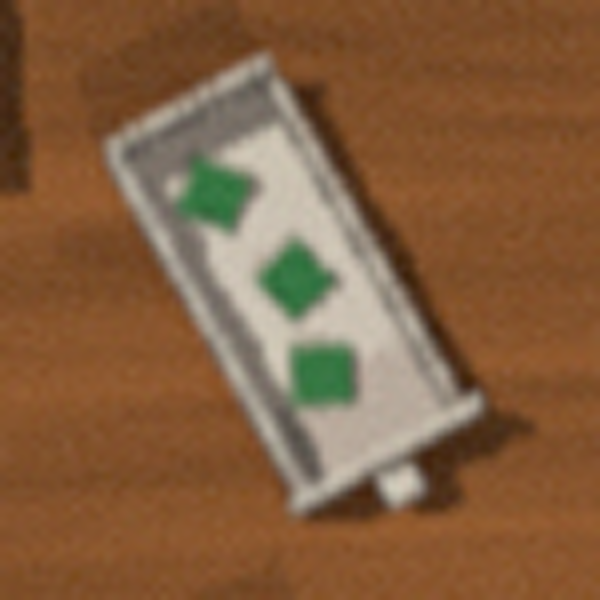

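The crop shows the back-wall top corners at (108,140) and (270,55), the panel top corners at (295,512) and (485,400), and the knob at (405,485). I will turn these into a drawer pose and check it against the label-based cabinet pose and the cabinet edges.

Run:
```python
from h import *
f=lambda a:(np.array(a,float)+.5)/8-.5+[300,165]
B=plane("top",f([(106,140),(270,53)]),.045); F=plane("top",f([(295,516),(487,402)]),.046); K=plane("top",f([(405,490)]),.03)
b=B.mean(0);q=F.mean(0);d=(b-q)[:2];print("len",np.linalg.norm(d),"exp .132; widths",np.linalg.norm(B[0]-B[1]),np.linalg.norm(F[0]-F[1]))
a=np.arctan2(d[1],d[0]);e=d/np.linalg.norm(d);print("yaw",np.degrees(a), "by widths",np.degrees(np.arctan2(*(F[0]-F[1])[:2])*-1),np.degrees(np.arctan2(*(B[0]-B[1])[:2])*-1))
o1=b[:2]-.064*e;o2=q[:2]+.068*e;o=(o1+o2)/2;print("origin",o1,o2, "knob",K, "pred",o-.08*e)
for x in(-.045,-.04,-.035):print(x,o+x*e)
# tool axes
from scipy.spatial.transform import Rotation as R
s=r.get_obs();Rm=R.from_rotvec(s["orientation"]).as_matrix();print(np.round(Rm,3),s["tcp_pos"])
g=o-.04*e
print("tool shift cm",Rm.T@(np.r_[g,.10]-s["tcp_pos"])*100,"tool x yaw",np.degrees(np.arctan2(Rm[1,0],Rm[0,0])))
# stones
im=cv2.imread("pics/top0.png");hsv=cv2.cvtColor(im,cv2.COLOR_BGR2HSV)
m=cv2.inRange(hsv,(50,100,40),(85,255,255))[165:240,300:375]
for c in cv2.findContours(m,0,1)[0]:
    M=cv2.moments(c)
    if M["m00"]>10:
        p=plane("top",[M["m10"]/M["m00"]+300,M["m01"]/M["m00"]+165],.012)[0,:2]-o;print("stone",p@e,p@[-e[1],e[0]])
im=cv2.imread("pics/scene0.png");cv2.imwrite("pics/c2.png",cv2.resize(im[230:400,250:440],None,fx=3.5,fy=3.5,interpolation=cv2.INTER_CUBIC))
```

```text
len 0.132748327560609 exp .132; widths 0.059586850511079203 0.07097784178588008
yaw 27.170804550063657 by widths 28.89060589159416 26.416125018828566
origin [ 0.51998215 -0.10422327] [ 0.5193164  -0.10456499] knob [[ 0.44965173 -0.1407209   0.03      ]] pred [ 0.44847734 -0.1409257 ]
-0.045 [ 0.47961506 -0.12494314]
-0.04 [ 0.48406331 -0.12265992]
-0.035 [ 0.48851155 -0.12037669]
[[-0.94   0.342 -0.   ]
 [ 0.342  0.94  -0.002]
 [-0.    -0.002 -1.   ]] [0.23057796 0.63386062 0.24442558]
tool shift cm [-49.67769984 -62.40722436  14.55449932] tool x yaw 160.01313532170414
stone -0.03322128249120732 0.003411163824306972
stone -0.001249687004343558 -0.0037262377182037797
stone 0.036344651093016045 0.005617174139751892
```

View pics/c2.png

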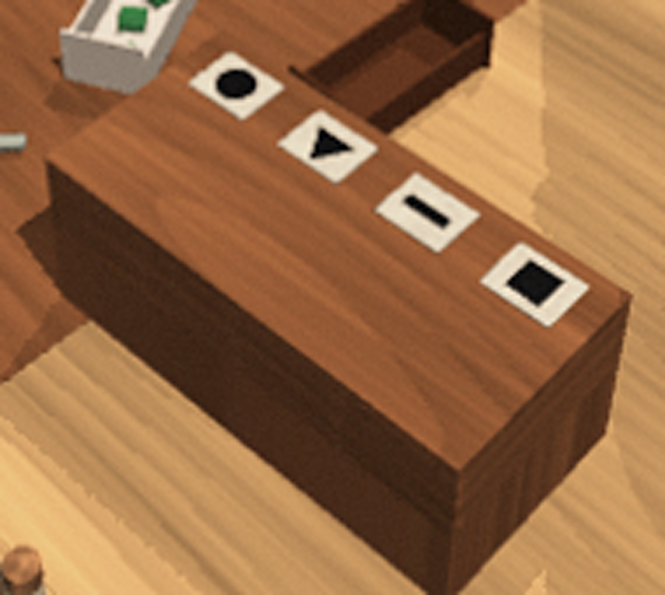

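The crop shows the cabinet top with the square label at (535,283), at the +y end. The top corners are (630,297) front, (460,470) and (48,160) at the back. I move toward the drawer now.

>>> move_arm(rows=[-29.7, -31.8, 2, 75, -29.7, -31.8, 2, 75, -29.7, -31.8, 2, 75, -29.7, -31.8, 2, 75, -29.7, -31.8, 2, 75, -29.7, -31.8, 2, 75, -29.7, -31.8, 2, 75, -49.7, -62.4, 10, 132.8, -49.7, -62.4, 10, 132.8, -49.7, -62.4, 10, 132.8], fingers=1, newtons=20)

```text
clock: 1.35
tcp_pos: [0.4429, 0.0539, 0.185]
orientation: [-2.818, -1.388, -0.001]
contact_force: [1.4, 0.3, 0.5]
grip_width: 0.0855
gripper_force: 0.0
```

```bash
cat >> h.py <<'E'
from scipy.spatial.transform import Rotation as R
def shift(target,yaw):
    s=r.get_obs();Rm=R.from_rotvec(s["orientation"]).as_matrix();y=np.degrees(np.arctan2(Rm[1,0],Rm[0,0]))
    print("t",s["clock"],"tcp",np.round(s["tcp_pos"],4),"yaw",round(y,2),"tilt",np.round(Rm[:,2],3),"w",s["grip_width"],"F",np.round(s["contact_force"],1),"q7",s["joints"][6])
    print("  shift cm",np.round(Rm.T@(np.array(target)-s["tcp_pos"])*100,2),"twist",round((y-yaw+180)%360-180,1))
E
python3 - <<'E'
from h import *
shift([.4841,-.1227,.09],27.2)
f=lambda a:(np.array(a,float)+.5)/3.5-.5+[250,230]
C=plane("scene",f([(630,297),(460,470),(48,160)]),.1225);print(C)
print("depth",np.linalg.norm(C[1]-C[0]),"width",np.linalg.norm(C[2]-C[1]))
d=(C[1]-C[2])[:2];print("yaw",np.degrees(np.arctan2(-d[0],d[1])))
E
```

```text
t 1.35 tcp [0.4429 0.0539 0.185 ] yaw 52.46 tilt [ 0.001  0.001 -1.   ] w 0.08551265798520497 F [1.4 0.3 0.5] q7 -0.7469168905604824
  shift cm [-11.5   14.02   9.49] twist 25.3
[[0.55148684 0.32952568 0.1225    ]
 [0.69357513 0.33679048 0.1225    ]
 [0.70996079 0.04202478 0.1225    ]]
depth 0.1422738799014449 width 0.29522077724524615
yaw 3.181726939278508
```

>>> move_arm(rows=[-11.5, 14, 5, 25.3, -11.5, 14, 5, 25.3, -11.5, 14, 5, 25.3, -11.5, 14, 9.5, 25.3, -11.5, 14, 9.5, 25.3])

```text
clock: 1.98
tcp_pos: [0.4822, -0.1207, 0.0879]
orientation: [-3.05, -0.744, 0.01]
contact_force: [-0.4, 0.1, 0.3]
grip_width: 0.085
gripper_force: 0.0
```

Run:
```python
from h import *
shift([.4841,-.1227,.016],27.2);print(r.tips_ahead)
im=r.grab_frame("top");im2=r.grab_frame("scene")
a=cv2.resize(im[140:260,260:420],(800,600),interpolation=cv2.INTER_CUBIC)
cv2.imwrite("pics/g1.png",a)
```

```text
t 1.975 tcp [ 0.4822 -0.1207  0.0879] yaw 27.4 tilt [-0.007  0.    -1.   ] w 0.08496227415747014 F [-0.4  0.1  0.3] q7 -0.530234264743881
  shift cm [0.12 0.28 7.19] twist 0.2
0.014
```

View pics/g1.png

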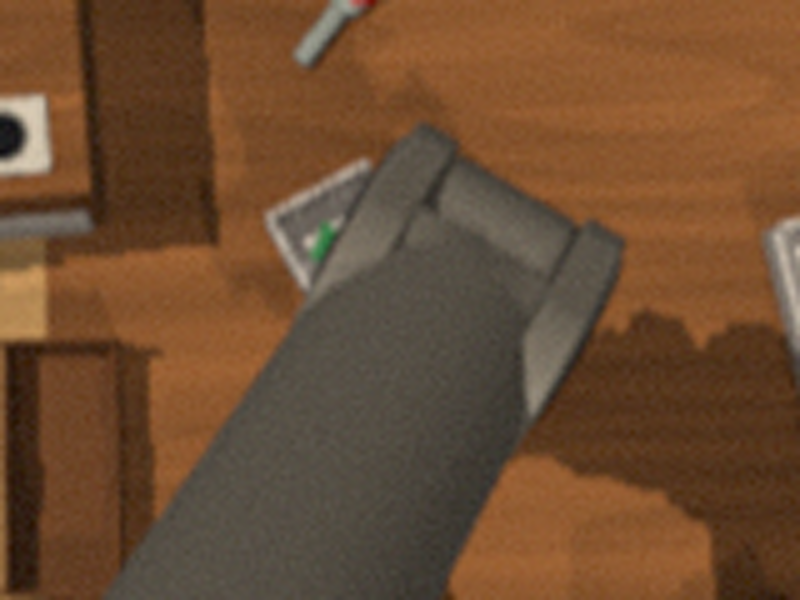

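The arm hides the drawer from above; only its back at (320,220) shows, as expected. Now I descend.

>>> move_arm(rows=[0, 0, 4, 0, 0, 0, 7.2, 0, 0, 0, 7.2, 0])

```text
clock: 2.45
tcp_pos: [0.4846, -0.1194, 0.0184]
orientation: [-3.05, -0.749, 0.002]
contact_force: [-0.6, -0.5, 0.5]
grip_width: 0.0854
gripper_force: 0.0
```

```bash
python3 -c "
from h import *
shift([.4841,-.1227,.016],27.2)"
```

```text
t 2.45 tcp [ 0.4846 -0.1194  0.0184] yaw 27.59 tilt [-0.001  0.001 -1.   ] w 0.08539886744695327 F [-0.6 -0.5  0.5] q7 -0.4290939090179748
  shift cm [-0.2   0.27  0.24] twist 0.4
```

>>> move_arm(rows=[-0.2, 0.25, 0.1, 0.4, -0.2, 0.25, 0.1, 0.4])

```text
clock: 2.7
tcp_pos: [0.4853, -0.124, 0.0188]
orientation: [3.053, 0.735, 0.004]
contact_force: [-0.1, 1.0, 0.8]
grip_width: 0.0854
gripper_force: 0.0
```

>>> move_arm(rows=[0, 0, 0, 0, 0, 0, 0, 0, 0, 0, 0, 0, 0, 0, 0, 0], fingers=0, newtons=20)

```text
clock: 3.2
tcp_pos: [0.4846, -0.1236, 0.0179]
orientation: [-3.054, -0.736, -0.001]
contact_force: [-1.4, 0.3, 7.3]
grip_width: 0.0599
gripper_force: 20.1
```

```bash
python3 -c "
from h import *
shift([.4841,-.1227,.016],27.2);print(r.tips_ahead,r.get_obs()['gripper_force'])"
```

```text
t 3.2 tcp [ 0.4846 -0.1236  0.0179] yaw 27.11 tilt [ 0.001  0.001 -1.   ] w 0.05993026683794589 F [-1.4  0.3  7.3] q7 -0.42564412440202687
  shift cm [-0.01 -0.1   0.19] twist -0.1
0.014 20.117180049419403
```

Gripped at 60 mm, which is the drawer's width. I lift 45 mm and see whether it droops.

>>> move_arm(rows=[0, 0, -1, 0, 0, 0, -2, 0, 0, 0, -3, 0, 0, 0, -4, 0, 0, 0, -4.5, 0, 0, 0, -4.5, 0])

```text
clock: 3.95
tcp_pos: [0.4844, -0.1236, 0.0626]
orientation: [3.054, 0.736, 0.001]
contact_force: [-0.3, 0.7, -1.5]
grip_width: 0.0595
gripper_force: 22.7
```

```bash
python3 -c "
from h import *
shift([.4841,-.1227,.06],27.2);print(r.get_obs()['moment'])
im=r.grab_frame('scene');cv2.imwrite('pics/l1.png',cv2.resize(im[150:270,220:380],(800,600),interpolation=cv2.INTER_CUBIC))"
```

```text
t 3.95 tcp [ 0.4844 -0.1236  0.0626] yaw 27.1 tilt [ 0.001  0.    -1.   ] w 0.05949380042594859 F [-0.3  0.7 -1.5] q7 -0.4856506589217974
  shift cm [ 0.01 -0.1   0.26] twist -0.1
[-0.01339261  0.03528185  0.04173189]
```

View pics/l1.png

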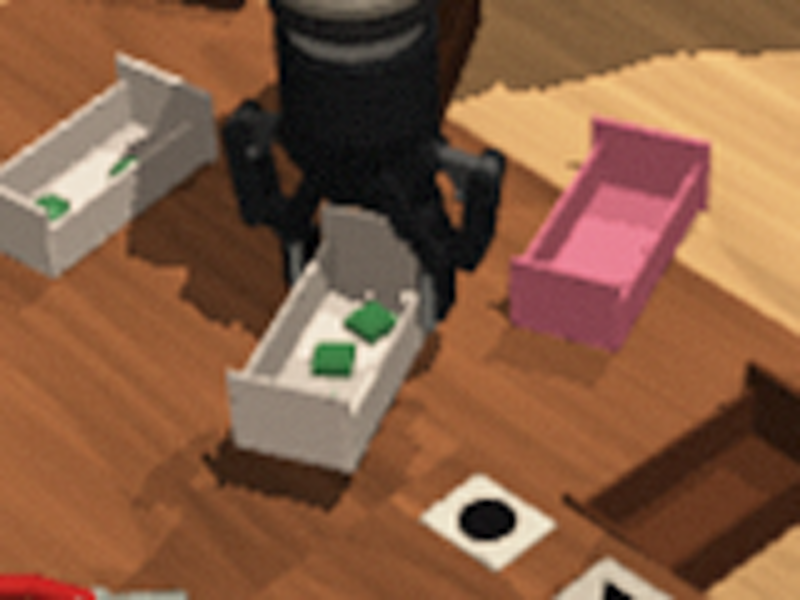

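The crop shows the drawer hanging in the grip with the stones inside: back-wall top corners at (230,375) and (352,410), bottom corners near (240,450) and (352,470). I work out its tilt from these.

```bash
cat >> h.py <<'E'
def drw(P,yaw,th,px,pz,pts):
    "world of drawer points (m); P world point at drawer (px,pz) ; th front-up deg"
    a,t=np.radians(yaw),np.radians(th);o=[]
    for x,y,z in pts:
        dx,dz=x-px,z-pz; X=dx*np.cos(t)+dz*np.sin(t); Z=-dx*np.sin(t)+dz*np.cos(t)
        o.append([P[0]+X*np.cos(a)-y*np.sin(a),P[1]+X*np.sin(a)+y*np.cos(a),P[2]+Z])
    return np.array(o)
E
python3 - <<'E'
from h import *
pts=[(.064,-.03,.045),(.064,.03,.045),(.064,.03,0),(-.068,.034,.046),(-.068,-.034,.046)]
for th in(0,5,10,20,25):
    X=drw([.4844,-.1236,.0651],27.1,th,-.04,.020,pts)
    print(th,np.round((proj("scene",X)-[220,150])*5).tolist())
E
```

```text
0 [[228.0, 375.0], [348.0, 403.0], [353.0, 475.0], [456.0, 232.0], [328.0, 206.0]]
5 [[228.0, 393.0], [348.0, 421.0], [355.0, 486.0], [454.0, 232.0], [326.0, 205.0]]
10 [[228.0, 409.0], [348.0, 437.0], [359.0, 495.0], [452.0, 231.0], [323.0, 204.0]]
20 [[232.0, 437.0], [350.0, 466.0], [366.0, 509.0], [448.0, 232.0], [319.0, 205.0]]
25 [[234.0, 450.0], [352.0, 478.0], [371.0, 513.0], [446.0, 234.0], [316.0, 207.0]]
```

The projection matches tilt 0, so it does not droop by itself. My plan:
1. Regrip at drawer x = -26.
2. Turn the drawer around and press the panel's lower edge on the cabinet's top front edge, so it pivots front-up in the pads.
3. Turn back and insert.

>>> move_arm(rows=[0, 0, 2, 0, 0, 0, 3.5, 0, 0, 0, 4.4, 0, 0, 0, 4.5, 0])

```text
clock: 4.5
tcp_pos: [0.4838, -0.1236, 0.0168]
orientation: [-3.053, -0.735, 0.002]
contact_force: [-3.2, 1.3, 10.6]
grip_width: 0.0595
gripper_force: 24.4
```

>>> move_arm(rows=[0, 0, 0, 0, 0, 0, 0, 0, 0, 0, 0, 0, 1.4, 0, 0, 0, 1.4, 0, 0, 0], fingers=1)

```text
clock: 5.12
tcp_pos: [0.4985, -0.1164, 0.0173]
orientation: [3.053, 0.739, 0.002]
contact_force: [0.5, -0.5, 0.6]
grip_width: 0.0851
gripper_force: 0.0
```

>>> move_arm(rows=[0, 0, 0, 0, 0, 0, 0, 0, 0, 0, 0, 0, 0, 0, 0, 0], fingers=0, newtons=25)

```text
clock: 5.62
tcp_pos: [0.4965, -0.1174, 0.0173]
orientation: [-3.054, -0.735, 0.0]
contact_force: [-1.3, 1.1, 2.9]
grip_width: 0.06
gripper_force: 27.5
```

>>> move_arm(rows=[0, 0, -4, 0, 0, 0, -9, 0, 0, 0, -15, 0, 0, 0, -17, 0, 0, 0, -17, 0])

```text
clock: 6.25
tcp_pos: [0.4974, -0.1173, 0.1882]
orientation: [3.054, 0.736, 0.005]
contact_force: [0.2, 0.1, -2.2]
grip_width: 0.0595
gripper_force: 28.5
```

```bash
python3 -c "
from h import *
e=np.array([np.cos(np.radians(3)),np.sin(np.radians(3))]);b=np.array([.5525,.2895])-.055*e
shift([*b,.19],183)"
```

```text
t 6.25 tcp [ 0.4974 -0.1173  0.1882] yaw 27.09 tilt [ 0.003  0.001 -1.   ] w 0.05949832177335495 F [ 0.2  0.1 -2.2] q7 -0.6655376213809678
  shift cm [ 18.42 -35.96  -0.15] twist -155.9
```

>>> move_arm(rows=[1.8, -3.6, 0, -10, 3.6, -7.2, 0, -20, 5.5, -10.8, 0, -30, 7.4, -14.4, 0, -40, 9.2, -18, 0, -50, 11, -21.6, 0, -60, 12.9, -25.2, 0, -70, 14.7, -28.8, 0, -80, 16.6, -32.4, 0, -90, 18.4, -36, 0, -100])

```text
clock: 7.5
tcp_pos: [0.4954, 0.2877, 0.1848]
orientation: [-1.391, -2.815, 0.004]
contact_force: [0.9, 0.2, -1.3]
grip_width: 0.0594
gripper_force: 28.4
```

>>> move_arm(rows=[0, 0, 0, -10, 0, 0, 0, -20, 0, 0, 0, -30, 0, 0, 0, -40, 0, 0, 0, -50, 0, 0, 0, -55.9, 0, 0, 0, -55.9])

```text
clock: 8.38
tcp_pos: [0.4956, 0.2863, 0.1851]
orientation: [0.08, -3.137, 0.002]
contact_force: [-0.3, -1.0, -1.1]
grip_width: 0.0594
gripper_force: 28.4
```

```bash
python3 -c "
from h import *
e=np.array([np.cos(np.radians(3)),np.sin(np.radians(3))]);b=np.array([.5525,.2895])-.037*e
shift([*b,.145],183);print(r.get_obs()['joints'])
im=r.grab_frame('scene');cv2.imwrite('pics/t1.png',cv2.resize(im[160:340,290:530],(800,600),interpolation=cv2.INTER_CUBIC))"
```

```text
t 8.375 tcp [0.4956 0.2863 0.1851] yaw -177.09 tilt [-0.003 -0.001 -1.   ] w 0.05943553667383677 F [-0.3 -1.  -1.1] q7 1.0120215451232641
  shift cm [-2.01  0.03  4.  ] twist -0.1
[-0.67271603  0.37601003  0.05105398  1.86552456 -0.02510938  0.9040723
  1.01202155]
```

View pics/t1.png

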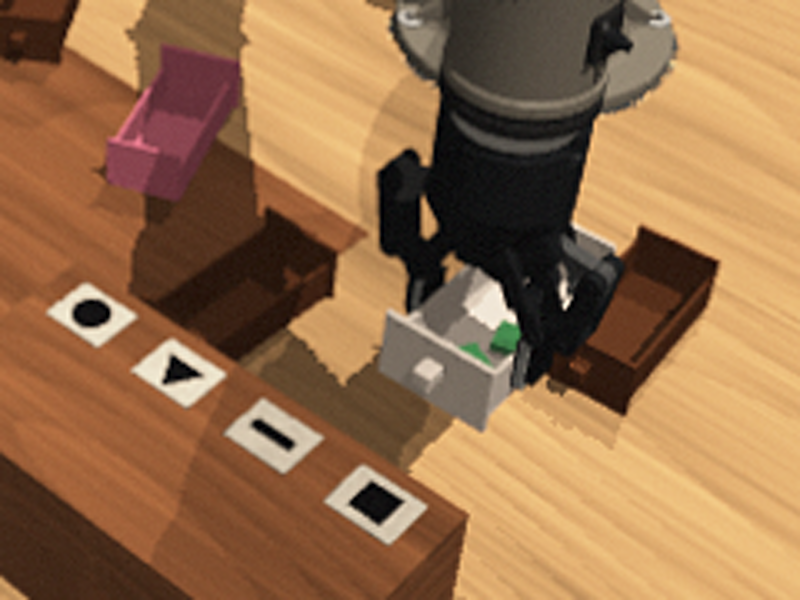

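The picture shows the drawer reversed in front of the square bay, knob at (428,373), panel lower corner at (485,430), stones inside. I check the grip offset by projection.

Run:
```python
from h import *
for px in(-.02,-.026,-.032):
    X=drw([.4956,.2863,.1851],182.9,0,px,.0173,[(-.068,.034,0),(-.082,0,.027),(-.068,-.034,.046)])
    print(px,np.round((proj("scene",X)-[290,160])*3.3333,0).tolist())
```

```text
-0.02 [[373.0, 380.0], [414.0, 391.0], [487.0, 385.0]]
-0.026 [[380.0, 374.0], [420.0, 385.0], [494.0, 378.0]]
-0.032 [[386.0, 368.0], [427.0, 379.0], [500.0, 372.0]]
```

Run:
```python
from h import *
from scipy.optimize import least_squares
obs=np.array([(389,313),(382,367),(485,430),(508,367),(428,373)])
pts=[(-.068,.034,.046),(-.068,.034,0),(-.068,-.034,0),(-.068,-.034,.046),(-.082,0,.027)]
def f(v,full=False):
    px,th,dy,dz=v
    X=drw([.4956+dy*0,.2863+dy,.1851+dz],182.9,th*10,px/100,.0173,pts)
    return ((proj("scene",X)-[290,160])*3.3333-obs).ravel()
s=least_squares(lambda v:np.r_[f(v),v[2]*1000,v[3]*1000],[-2.6,0,0,0]);print(s.x,np.round(f(s.x)))
s=least_squares(lambda v:np.r_[f([v[0],0,v[1],v[2]]),v[1]*1000,v[2]*1000],[-2.6,0,0]);print(s.x)
im=cv2.imread("pics/t1.png")[290:450,360:530];cv2.imwrite("pics/t2.png",cv2.resize(im,(640,600),interpolation=cv2.INTER_CUBIC))
```

```text
[-2.96475228e+00  4.45194121e-01  3.29920512e-04  1.41808626e-05] [ 6. -7.  1.  1.  1.  1. -6.  2. -2.  2.]
[-3.22033671e+00 -6.60248133e-04  8.66864001e-04]
```

>>> move_arm(rows=[-1.2, 0, 1.5, 0, -2.3, 0, 3, 0, -2.3, 0, 4, 0, -2.3, 0, 4.6, 0, -2.3, 0, 4.8, 0, -2.3, 0, 5, 0, -2.3, 0, 5.2, 0, -2.3, 0, 5.2, 0])

```text
clock: 9.43
tcp_pos: [0.5187, 0.2886, 0.1366]
orientation: [0.083, -3.14, -0.001]
contact_force: [-5.5, -1.1, 8.1]
grip_width: 0.0597
gripper_force: 28.0
```

```bash
python3 -c "
from h import *
e=np.array([np.cos(np.radians(3)),np.sin(np.radians(3))]);b=np.array([.5525,.2895])-.038*e
shift([*b,.122],183);print(r.get_obs()['moment'])"
```

```text
t 9.425 tcp [0.5187 0.2886 0.1366] yaw -176.98 tilt [-0.001  0.001 -1.   ] w 0.05968152624409614 F [-5.5 -1.1  8.1] q7 1.0397818905530178
  shift cm [ 0.42 -0.09  1.46] twist 0.0
[-0.31521463  0.94511513 -0.05665293]
```

Contact is felt at 8 N upward. I continue the tipping.

>>> move_arm(rows=[0.1, 0, 0.2, 0, 0.2, 0, 0.4, 0, 0.3, 0, 0.6, 0, 0.4, 0, 0.8, 0, 0.4, 0, 0.8, 0])

```text
clock: 10.05
tcp_pos: [0.5159, 0.2886, 0.1288]
orientation: [-0.082, 3.139, 0.002]
contact_force: [-2.3, -1.7, 7.1]
grip_width: 0.0596
gripper_force: 29.4
```

```bash
python3 -c "
from h import *
e=np.array([np.cos(np.radians(3)),np.sin(np.radians(3))]);b=np.array([.5525,.2895])-.038*e
shift([*b,.122],183);print(r.get_obs()['moment'])
im=r.grab_frame('scene');cv2.imwrite('pics/t3.png',cv2.resize(im[160:340,290:530],(800,600),interpolation=cv2.INTER_CUBIC))"
```

```text
t 10.05 tcp [0.5159 0.2886 0.1288] yaw -177.0 tilt [ 0.002  0.001 -1.   ] w 0.05964787746443616 F [-2.3 -1.7  7.1] q7 1.03624095409157
  shift cm [ 0.14 -0.1   0.68] twist 0.0
[-0.22500464  0.24124947 -0.02199411]
```

View pics/t3.png

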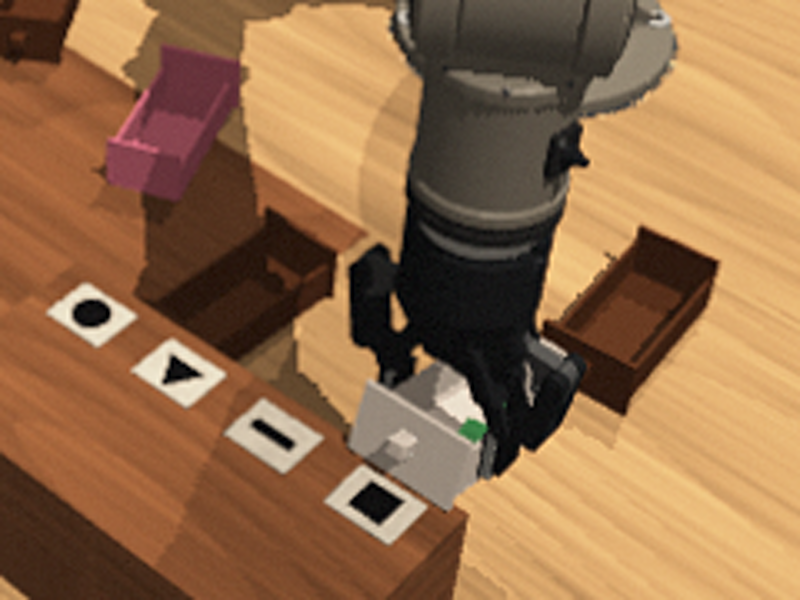

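It is tipping, with the panel leaning back on the cabinet edge: corners (370,380), (350,440), (447,505) and (483,455), knob (402,445). I fit the tilt.

```bash
cat >> h.py <<'E'
from scipy.optimize import least_squares
def fit(obs,P,yaw,pts,px=-2.9,cam="scene",off=(290,160),k=3.3333):
    g=lambda v:((proj(cam,drw([P[0],P[1]+v[2],P[2]+v[3]],yaw,v[1]*10,v[0]/100,.0173,pts))-off)*k-np.array(obs)).ravel()
    s=least_squares(lambda v:np.r_[g(v),v[2]*1000,v[3]*1000],[px,1,0,0]);print("px cm %.2f tilt %.1f"%(s.x[0],s.x[1]*10),s.x[2:],np.round(g(s.x)))
E
python3 - <<'E'
from h import *
fit([(370,380),(350,440),(447,505),(483,455),(402,445)],[.5159,.2886,.1288],183,[(-.068,.034,.046),(-.068,.034,0),(-.068,-.034,0),(-.068,-.034,.046),(-.082,0,.027)])
E
```

```text
px cm -2.97 tilt 17.2 [-0.00131851  0.00075351] [  3.  -1.   2.   5.   5.   6.  -7. -12.  -2.   2.]
```

>>> move_arm(rows=[0.1, 0, 0.2, 0, 0.15, 0, 0.4, 0, 0.2, 0, 0.6, 0, 0.25, 0, 0.75, 0, 0.25, 0, 0.75, 0])

```text
clock: 10.72
tcp_pos: [0.514, 0.2885, 0.1215]
orientation: [-0.082, 3.138, 0.003]
contact_force: [-1.4, -0.9, 7.0]
grip_width: 0.0596
gripper_force: 31.2
```

```bash
python3 -c "
from h import *
shift([.5,.2895,.122],183)
im=r.grab_frame('scene');a=im[230:320,380:450]
cv2.imwrite('pics/t4.png',im);hsv=cv2.cvtColor(a,cv2.COLOR_BGR2HSV)
m=((hsv[...,1]<45)&(hsv[...,2]>95)).astype(np.uint8)
for c in cv2.findContours(m,0,2)[0]:
    if cv2.contourArea(c)>80: print(cv2.contourArea(c),(cv2.approxPolyDP(c,2.5,True)[:,0]+[380,230]).tolist())
"
```

```text
t 10.725 tcp [0.514  0.2885 0.1215] yaw -177.01 tilt [ 0.003  0.002 -1.   ] w 0.05955960491446503 F [-1.4 -0.9  7. ] q7 1.0341296765445458
  shift cm [ 1.39  0.18 -0.05] twist -0.0
```

Geometry puts the tilt at about 27.5° (lever 35 mm, TCP 7.3 mm lower, contact still on the edge). I grip harder, back off, and turn the drawer toward the bay.

>>> move_arm(rows=[0, 0, 0, 0, 0.5, 0, -1, 0, 1.5, 0, -3, 0, 3.5, 0, -6, 0, 6, 0, -9, 0, 8, 0, -10, 0, 8, 0, -10, 0], newtons=55)

```text
clock: 11.65
tcp_pos: [0.432, 0.2842, 0.2211]
orientation: [-0.085, 3.139, 0.003]
contact_force: [0.5, 0.2, -1.3]
grip_width: 0.059
gripper_force: 60.4
```

>>> move_arm(rows=[0, 0, 0, 10, 0, 0, 0, 20, 0, 0, 0, 30, 0, 0, 0, 40, 0, 0, 0, 50, 0, 0, 0, 60, 0, 0, 0, 70, 0, 0, 0, 80, 0, 0, 0, 90, 0, 0, 0, 100])

```text
clock: 12.9
tcp_pos: [0.4335, 0.2833, 0.2192]
orientation: [2.359, 2.074, -0.001]
contact_force: [-0.5, 1.0, -1.5]
grip_width: 0.0593
gripper_force: 60.4
```

>>> move_arm(rows=[0, 0, 0, 10, 0, 0, 0, 20, 0, 0, 0, 30, 0, 0, 0, 40, 0, 0, 0, 50, 0, 0, 0, 60, 0, 0, 0, 70, 0, 0, 0, 80, 0, 0, 0, 80])

```text
clock: 14.02
tcp_pos: [0.4334, 0.2835, 0.2194]
orientation: [3.14, 0.084, 0.0]
contact_force: [0.1, 0.4, -1.6]
grip_width: 0.0589
gripper_force: 60.3
```

```bash
python3 -c "
from h import *
e=np.array([np.cos(np.radians(3)),np.sin(np.radians(3))]);b=np.array([.5525,.290])-.115*e
shift([*b,.120],3)
im=r.grab_frame('scene');cv2.imwrite('pics/t5.png',cv2.resize(im[160:340,290:530],(800,600),interpolation=cv2.INTER_CUBIC));cv2.imwrite('pics/t5top.png',r.grab_frame('top'))"
```

```text
t 14.025 tcp [0.4334 0.2835 0.2194] yaw 3.07 tilt [ 0.    -0.001 -1.   ] w 0.0589272318218265 F [ 0.1  0.4 -1.6] q7 -2.029389893468088
  shift cm [ 0.43 -0.03  9.94] twist 0.1
```

View pics/t5.png

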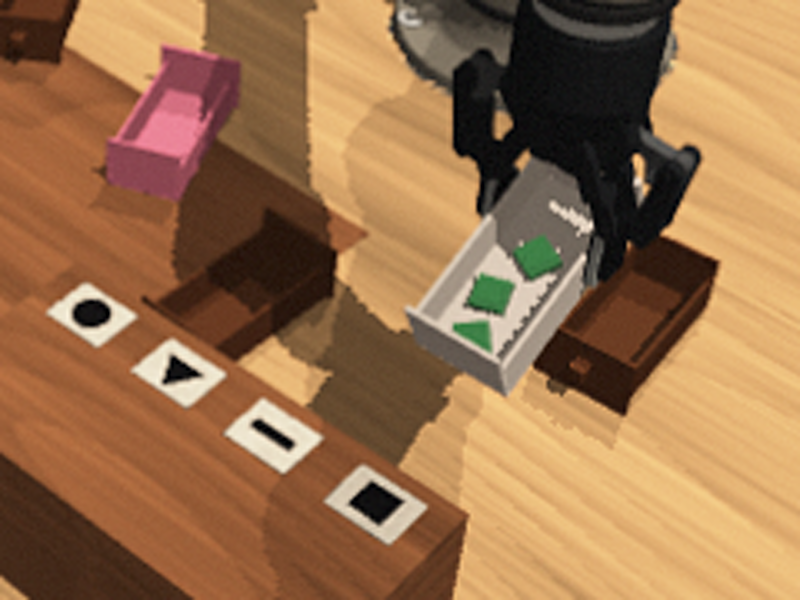

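All three stones are inside and the front is up: back-wall top corners at (407,309) and (501,362), bottom corners at (414,341) and (505,391).

Run:
```python
from h import *
pts=[(.064,.03,.045),(.064,-.03,.045),(.064,.03,0),(.064,-.03,0)]
obs=[(501,362),(407,309),(505,391),(414,341)]
fit(obs,[.4334,.2835,.2194],3.07,pts)
for th in (20,25,30): print(th,np.round((proj("scene",drw([.4334,.2835,.2274],3.07,th,-.0285,.025,pts))-[290,160])*3.3333).tolist())
```

```text
px cm -2.16 tilt 23.7 [-0.00299762  0.00070635] [-2. -1. -2. -3.  2.  4.  3.  1.]
20 [[500.0, 363.0], [406.0, 309.0], [505.0, 402.0], [414.0, 348.0]]
25 [[499.0, 373.0], [406.0, 318.0], [509.0, 405.0], [418.0, 351.0]]
30 [[500.0, 381.0], [407.0, 326.0], [513.0, 407.0], [423.0, 354.0]]
```

Run:
```python
from h import *
pf=[(-.068,.034,.046),(-.068,.034,0),(-.068,-.034,0),(-.068,-.034,.046),(-.082,0,.027)]
pb=[(.064,.03,.045),(.064,-.03,.045),(.064,.03,0),(.064,-.03,0)]
D=[([.4956,.2863,.1851],182.9,pf,[(389,313),(382,367),(485,430),(508,367),(428,373)]),
([.5159,.2886,.1288],183,pf,[(370,380),(350,440),(447,505),(483,455),(402,445)]),
([.4334,.2835,.2194],3.07,pb,[(501,362),(407,309),(505,391),(414,341)])]
# common camera offset (dx,dy,dz mm), common px, own tilts
def g(v):
    o=[]
    for i,(P,y,p,ob) in enumerate(D):
        G=np.array(P)+[0,0,.008]+v[:3]/1000
        o.append(((proj("scene",drw(G,y,v[4+i],v[3]/1000,.0253,p))-[290,160])*3.3333-ob).ravel())
    return np.concatenate(o)
s=least_squares(lambda v:np.r_[g(v),v[:3]*.7,(v[3]+26)*1],[0,0,0,-26,4,17,26]);print(np.round(s.x,2));print(np.round(g(s.x)))
# top view: labels and drawer back in t5top
im=cv2.imread("pics/t5top.png");hsv=cv2.cvtColor(im,cv2.COLOR_BGR2HSV);m=cv2.inRange(hsv,(50,100,40),(85,255,255))
for c in cv2.findContours(m,0,1)[0]:
    M=cv2.moments(c)
    if M["m00"]>8: print("green",M["m10"]/M["m00"],M["m01"]/M["m00"],M["m00"])
print(np.round(proj("top",drw([.4334,.2835,.2274],3.07,26,-.0265,.025,pb))).tolist())
```

```text
[ -2.32  -0.83   1.24 -28.46   2.02  17.54  20.52]
[  4.  -7.   1.  -1.   1.  -1.  -9.   2.  -3.   2.   3.  -1.   1.   6.
   5.   6.  -7. -12.  -2.   2.   1.  -2.   0.  -4.   2.   7.   2.   3.]
green 168.23611111111111 219.87037037037035 36.0
green 429.0 217.29333333333332 25.0
green 166.86580086580085 208.26839826839827 38.5
green 429.6180555555555 197.47916666666666 24.0
[[148.0, 196.0], [175.0, 193.0], [154.0, 206.0], [180.0, 204.0]]
```

>>> move_arm(rows=[0.4, 0, 4, 0, 0.4, 0, 8, 0, 0.4, 0, 9.9, 0, 0.4, 0, 9.9, 0])

```text
clock: 14.62
tcp_pos: [0.4365, 0.2831, 0.1195]
orientation: [3.138, 0.085, -0.004]
contact_force: [0.5, -0.8, -1.0]
grip_width: 0.0591
gripper_force: 60.3
```

Run:
```python
from h import *
e=np.array([np.cos(np.radians(3)),np.sin(np.radians(3))]);b=np.array([.5525,.290])-.076*e
shift([*b,.120],3)
im=r.grab_frame("top");cv2.imwrite("pics/e1.png",im);cv2.imwrite("pics/e1s.png",r.grab_frame("scene"))
cv2.imwrite("pics/e1c.png",cv2.resize(im[150:230,120:220],(800,640)[:1]+(600,),interpolation=cv2.INTER_CUBIC))
```

```text
t 14.625 tcp [0.4365 0.2831 0.1195] yaw 3.1 tilt [-0.002 -0.002 -1.   ] w 0.059097259667367084 F [ 0.5 -0.8 -1. ] q7 -1.9161030800833934
  shift cm [ 4.02 -0.08 -0.06] twist 0.1
```

View pics/e1c.png

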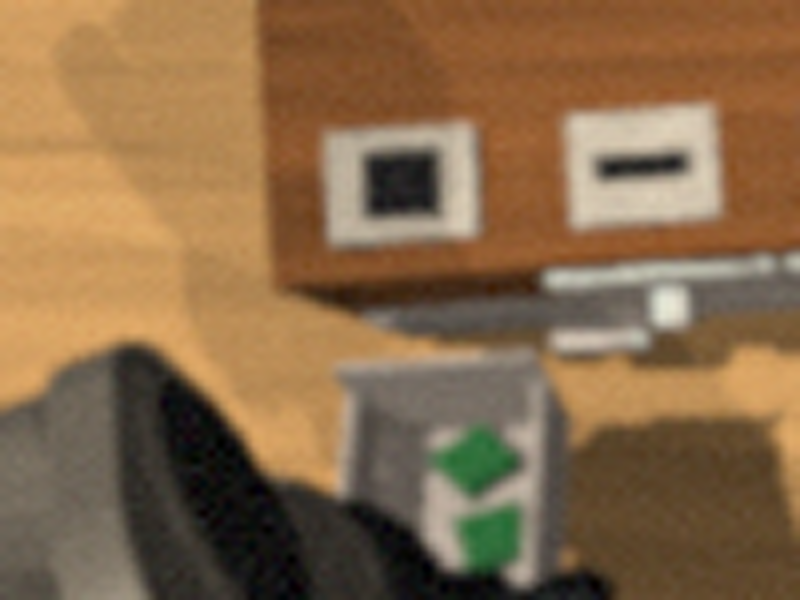

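The last view shows the drawer in front of the square bay with back-wall top corners at (335,372) and (536,350). The square label's centre is (402,184), and the shut bar drawer's panel top runs from (545,278) to (775,262). I compute the lateral offset within this one view.

Run:
```python
from h import *
f=lambda a:(np.array(a,float)+.5)/[8,7.5]-.5+[120,150]
ex=np.array([np.cos(np.radians(3)),np.sin(np.radians(3))]);ey=np.array([-ex[1],ex[0]])
W=plane("top",f([(335,372),(536,350)]),.103)[:,:2];L=plane("top",f([(402,184)]),.1235)[0,:2]
L2=plane("top",f([(325,130),(476,120),(480,238),(328,247)]),.1235)[:,:2].mean(0)
B=plane("top",f([(545,278),(775,262)]),.112)[:,:2];c=plane("top",f([(278,290)]),.1225)[0,:2]
print("wall w",np.linalg.norm(W[0]-W[1]),"lat",W.mean(0)@ey,"x",W.mean(0)@ex)
print("label lat",L@ey,L2@ey,"bar",np.linalg.norm(B[0]-B[1]),B.mean(0)@ey+.072,"corner",c@ey-.0405)
print("face x: label",L@ex-.03,L2@ex-.03,"bar",B.mean(0)@ex+.004,"corner",c@ex)
t=r.get_obs()["tcp_pos"][:2];print("tcp lat",t@ey,"x",t@ex)
d=(W[0]-W[1]);print("yaw wall",np.degrees(np.arctan2(-d[0],d[1])));d=B[0]-B[1];print("yaw bar",np.degrees(np.arctan2(-d[0],d[1])))
```

```text
wall w 0.060598740335762395 lat 0.26088255296067986 x 0.5417736806370871
label lat 0.26210915831737674 0.26200349685644475 bar 0.06914134913786876 0.2617820554545382 corner 0.26027663032288134
face x: label 0.5666671379360462 0.5667665724224621 bar 0.5684862212336783 corner 0.5657622645549052
tcp lat 0.2606674551055074 x 0.4519952202132438
yaw wall 5.0422841605029864
yaw bar 2.6069449900827375
```

Run:
```python
from h import *
f=lambda a:(np.array(a,float)+.5)/[8,7.5]-.5+[120,150]
im=cv2.imread("pics/e1.png").astype(int)
for col in (176,179,182): print(col,[(r_,im[r_,col].tolist()) for r_ in range(195,212)])
T=plane("top",f([(480,363)]),.103)[0]
for th in (18,22,25,28,32):
    t=np.radians(th);ex=np.array([.9986,.0523,0])
    Q=T-ex*.042*np.sin(t)-[0,0,.042*np.cos(t)]
    print(th,(proj("top",Q)-[120,150]+.5)*[8,7.5],proj("top",Q))
# scene view e1s: brightness along predicted back-wall vertical line
s=cv2.imread("pics/t5.png");print([ (y,s[y,455].tolist()) for y in range(320,380,3)])
```

```text
176 [(195, [53, 87, 113]), (196, [86, 129, 168]), (197, [131, 162, 189]), (198, [132, 147, 164]), (199, [109, 117, 124]), (200, [94, 103, 113]), (201, [103, 110, 122]), (202, [97, 107, 118]), (203, [102, 115, 121]), (204, [104, 111, 122]), (205, [101, 112, 121]), (206, [105, 115, 127]), (207, [132, 144, 155]), (208, [130, 152, 154]), (209, [102, 137, 113]), (210, [65, 114, 61]), (211, [54, 108, 43])]
179 [(195, [53, 85, 112]), (196, [96, 130, 163]), (197, [134, 159, 183]), (198, [125, 139, 152]), (199, [102, 111, 121]), (200, [101, 112, 119]), (201, [100, 109, 118]), (202, [99, 109, 118]), (203, [102, 110, 119]), (204, [99, 111, 121]), (205, [98, 110, 116]), (206, [92, 115, 104]), (207, [73, 116, 74]), (208, [61, 113, 48]), (209, [62, 114, 50]), (210, [59, 114, 48]), (211, [60, 113, 48])]
182 [(195, [56, 83, 108]), (196, [86, 108, 128]), (197, [115, 131, 148]), (198, [111, 125, 133]), (199, [103, 110, 122]), (200, [103, 113, 120]), (201, [97, 108, 117]), (202, [100, 112, 119]), (203, [95, 108, 114]), (204, [101, 107, 120]), (205, [100, 109, 120]), (206, [97, 106, 120]), (207, [95, 10
[... 159 characters left out ...]
]
22 [[517.00029547 422.82818151]] [[184.12503693 205.87709087]]
25 [[516.6321825  428.59886278]] [[184.07902281 206.64651504]]
28 [[516.16692503 434.20634481]] [[184.02086563 207.39417931]]
32 [[515.39709111 441.40402833]] [[183.92463639 208.35387044]]
[(320, [182, 202, 218]), (323, [117, 161, 130]), (326, [55, 118, 41]), (329, [65, 120, 59]), (332, [130, 163, 151]), (335, [181, 201, 215]), (338, [157, 173, 189]), (341, [88, 99, 110]), (344, [75, 83, 94]), (347, [79, 87, 97]), (350, [80, 89, 99]), (353, [81, 90, 100]), (356, [81, 90, 100]), (359, [80, 87, 97]), (362, [80, 85, 96]), (365, [76, 87, 100]), (368, [57, 81, 103]), (371, [48, 76, 104]), (374, [49, 83, 116]), (377, [81, 130, 176])]
```

The tilt is about 24.5°, and the drawer needs 0.8 mm toward +y. I pass the wall under the rail low, with the lower corner still outside the sill.

>>> move_arm(rows=[0, -0.1, 0.5, 0, 1, -0.1, 0.5, 0, 2, -0.1, 0.5, 0, 2.6, -0.1, 0.5, 0, 3.1, -0.1, 0.5, 0, 3.5, -0.1, 0.5, 0, 3.9, -0.1, 0.5, 0, 3.9, -0.1, 0.5, 0])

```text
clock: 15.72
tcp_pos: [0.4763, 0.2869, 0.1157]
orientation: [-3.141, -0.082, -0.0]
contact_force: [0.3, 0.6, -1.6]
grip_width: 0.0591
gripper_force: 60.3
```

>>> move_arm(rows=[0, 0, -0.2, 0, 0, 0, -0.4, 0, 0, 0, -0.65, 0, 0, 0, -0.65, 0])

```text
clock: 16.23
tcp_pos: [0.476, 0.2869, 0.1224]
orientation: [-3.14, -0.082, -0.0]
contact_force: [-0.2, -0.5, -1.4]
grip_width: 0.0593
gripper_force: 60.1
```

```bash
cat >> h.py <<'E'
def st(): 
    s=r.get_obs();t=s["tcp_pos"];ex=np.array([.9986,.0523])
    print("t",s["clock"],"ex",round(t[:2]@ex,4),"ey",round(t[:2]@[-.0523,.9986],4),"z",round(t[2],4),"F",np.round(s["contact_force"],1),"M",np.round(s["moment"],2),"w",round(s["grip_width"],4))
E
python3 -c "
from h import *
st();shift([.5,.3,.1],3)"
```

```text
t 16.225 ex 0.4903 ey 0.2616 z 0.1224 F [-0.2 -0.5 -1.4] M [ 0.01 -0.03 -0.  ] w 0.0593
t 16.225 tcp [0.476  0.2869 0.1224] yaw 2.99 tilt [ 0.  0. -1.] w 0.05932158315711436 F [-0.2 -0.5 -1.4] q7 -1.872249069811213
  shift cm [ 2.47 -1.18  2.24] twist -0.0
```

No contact so far. Now forward 9 mm over the sill.

>>> move_arm(rows=[0.3, 0, 0, 0, 0.6, 0, 0, 0, 0.9, 0, 0, 0, 0.9, 0, 0, 0])

```text
clock: 16.73
tcp_pos: [0.4845, 0.2872, 0.1216]
orientation: [3.14, 0.082, -0.002]
contact_force: [-2.1, 0.2, -5.7]
grip_width: 0.0592
gripper_force: 60.2
```

```bash
python3 -c "
from h import *
st()"
```

```text
t 16.725 ex 0.4988 ey 0.2614 z 0.1216 F [-2.1  0.2 -5.7] M [ 0.03  0.61 -0.01] w 0.0592
```

>>> move_arm(rows=[0, 0, 0.3, 0, 0, 0, 0.6, 0, 0.1, 0, 0.9, 0, 0.2, 0, 1.2, 0, 0.3, 0, 1.5, 0, 0.3, 0, 1.5, 0], newtons=25)

```text
clock: 17.48
tcp_pos: [0.4878, 0.2884, 0.108]
orientation: [-3.139, -0.083, 0.0]
contact_force: [-6.3, 0.3, 8.0]
grip_width: 0.0596
gripper_force: 61.3
```

```bash
python3 -c "
from h import *
st()"
```

```text
t 17.475 ex 0.5022 ey 0.2624 z 0.108 F [-6.3  0.3  8. ] M [ 0.02  0.66 -0.03] w 0.0596
```

>>> move_arm(rows=[0, 0, -0.2, 0, 0.2, 0, -0.2, 0, 0.4, 0, -0.2, 0, 0.6, 0, -0.2, 0, 0.6, 0, -0.2, 0])

```text
clock: 18.1
tcp_pos: [0.4943, 0.2877, 0.1091]
orientation: [3.14, 0.081, 0.0]
contact_force: [-0.2, -0.8, -1.4]
grip_width: 0.0593
gripper_force: 60.3
```

```bash
python3 -c "
from h import *
st()
s=cv2.imread('pics/e1s.png');cv2.imwrite('pics/n1.png',r.grab_frame('top'));cv2.imwrite('pics/n1s.png',r.grab_frame('scene'))
a=cv2.imread('pics/n1.png')
f=lambda a:(np.array(a,float)+.5)/[8,7.5]-.5+[120,150]
hsv=cv2.cvtColor(a,cv2.COLOR_BGR2HSV);m=cv2.inRange(hsv,(50,100,40),(85,255,255))
for c in cv2.findContours(m,0,1)[0]:
    M=cv2.moments(c)
    if M['m00']>3 and M['m10']/M['m00']<250: print('green',M['m10']/M['m00'],M['m01']/M['m00'],M['m00'])
"
```

```text
t 18.1 ex 0.5086 ey 0.2614 z 0.1091 F [-0.2 -0.8 -1.4] M [ 0.03  0.03 -0.07] w 0.0593
green 179.63793103448276 197.27011494252872 29.0
green 177.6231884057971 188.2173913043478 11.5
```

It moved freely, so the corner is inside the bay. I continue levelling.

>>> move_arm(rows=[0, 0, 0.4, 0, 0, 0, 0.8, 0, 0, 0, 1.2, 0, 0, 0, 1.6, 0, 0, 0, 2, 0, 0, 0, 2, 0])

```text
clock: 18.95
tcp_pos: [0.4936, 0.2884, 0.0895]
orientation: [-3.14, -0.083, 0.001]
contact_force: [-4.2, 1.0, 4.6]
grip_width: 0.0592
gripper_force: 61.2
```

```bash
python3 -c "
from h import *
st()"
```

```text
t 18.95 ex 0.508 ey 0.2622 z 0.0895 F [-4.2  1.   4.6] M [0.03 0.33 0.02] w 0.0592
```

>>> move_arm(rows=[0.4, 0, 0, 0, 0.9, 0, 0.1, 0, 1.4, 0, 0.2, 0, 1.9, 0, 0.3, 0, 2.4, 0, 0.4, 0, 2.4, 0, 0.4, 0])

```text
clock: 19.7
tcp_pos: [0.5183, 0.2898, 0.0859]
orientation: [-3.139, -0.082, -0.001]
contact_force: [-2.8, 0.3, 6.7]
grip_width: 0.0596
gripper_force: 61.6
```

```bash
python3 -c "
from h import *
st()"
```

```text
t 19.7 ex 0.5328 ey 0.2623 z 0.0859 F [-2.8  0.3  6.7] M [-0.01  0.05  0.03] w 0.0596
```

>>> move_arm(rows=[0.5, 0, 0.1, 0, 1, 0, 0.1, 0, 1.5, 0, 0.1, 0, 1.5, 0, 0.1, 0])

```text
clock: 20.2
tcp_pos: [0.5335, 0.2905, 0.0849]
orientation: [-3.139, -0.082, -0.002]
contact_force: [-2.3, 0.7, 4.8]
grip_width: 0.0595
gripper_force: 61.4
```

>>> move_arm(rows=[0, 0, 0, 0, 0, 0, 0, 0, 0, 0, 0, 0, 0, 0, 0, 0], fingers=1)

```text
clock: 20.7
tcp_pos: [0.5329, 0.2898, 0.0841]
orientation: [3.14, 0.082, -0.0]
contact_force: [-0.4, -0.1, 0.3]
grip_width: 0.0853
gripper_force: 0.0
```

```bash
python3 -c "
from h import *
st()"
```

```text
t 20.7 ex 0.5473 ey 0.2615 z 0.0841 F [-0.4 -0.1  0.3] M [-0.06  0.02 -0.07] w 0.0853
```

Released with the drawer about 75 mm in. Now up, back, close, and down to push the knob.

>>> move_arm(rows=[0, 0, -2, 0, 0, 0, -4.5, 0, 0, 0, -7, 0, 0, 0, -7, 0, -4, 0, -7, 0, -8, 0, -7, 0, -9, 0, -7, 0, -9, 0, -7, 0])

```text
clock: 21.7
tcp_pos: [0.4429, 0.2854, 0.1544]
orientation: [-3.14, -0.083, -0.0]
contact_force: [0.7, 1.1, -0.8]
grip_width: 0.0857
gripper_force: 0.0
```

>>> move_arm(rows=[0, 0, 0, 0, 0, 0, 0, 0, 0, 0, 0, 0, 0, 0, 3, 0, 0, 0, 5.9, 0, 0, 0, 5.9, 0], fingers=0)

```text
clock: 22.45
tcp_pos: [0.4421, 0.2841, 0.0936]
orientation: [3.138, 0.081, -0.005]
contact_force: [-0.3, -0.6, -0.0]
grip_width: -0.0002
gripper_force: 0.0
```

Run:
```python
from h import *
st()
im=r.grab_frame("top");cv2.imwrite("pics/p1.png",im);cv2.imwrite("pics/p1s.png",r.grab_frame("scene"))
e=np.array([.9986,.0523]);ey=np.array([-.0523,.9986])
q=lambda x,y,z:[*(x*e+y*ey),z]
for n,p in dict(top_l=q(.5667-.057,.2618+.034,.112),top_r=q(.5667-.057,.2618-.034,.112),knob=q(.5667-.071,.2618,.093)).items(): print(n,proj("top",p)[0])
m=(im.min(2)>140).astype(np.uint8);m[:185]=0;m[235:]=0;m[:,:140]=0;m[:,205:]=0
for c in cv2.findContours(m,0,2)[0]:
    if cv2.contourArea(c)>5: print(cv2.contourArea(c),cv2.boundingRect(c))
```

```text
t 22.45 ex 0.4563 ey 0.2606 z 0.0936 F [-0.3 -0.6 -0. ] M [ 0.04  0.01 -0.  ] w -0.0002
top_l [159.0223642  211.74637311]
top_r [187.57654902 209.39317732]
knob [175.83616754 216.92283164]
242.5 (163, 189, 25, 30)
13.5 (201, 188, 4, 6)
15.5 (188, 185, 17, 3)
```

The white blob (163–188, 189–219) agrees with the predicted part-way drawer. Now I push the knob.

>>> move_arm(rows=[1, -0.1, 0, 0, 2, -0.1, 0, 0, 3, -0.1, 0, 0, 4, -0.1, 0, 0, 5, -0.1, 0, 0, 6, -0.1, 0, 0, 6.5, -0.1, 0, 0, 7, -0.1, 0, 0, 7, -0.1, 0, 0])

```text
clock: 23.68
tcp_pos: [0.5135, 0.2898, 0.0952]
orientation: [-3.141, -0.082, -0.001]
contact_force: [-0.3, 0.8, -0.8]
grip_width: -0.0002
gripper_force: 0.0
```

```bash
python3 -c "
from h import *
st()"
```

```text
t 23.675 ex 0.5279 ey 0.2625 z 0.0952 F [-0.3  0.8 -0.8] M [-0.02 -0.03 -0.01] w -0.0002
```

>>> move_arm(rows=[0.3, 0, 0, 0, 0.6, 0, 0, 0, 0.8, 0, 0, 0, 1, 0, 0, 0, 1, 0, 0, 0])

```text
clock: 24.3
tcp_pos: [0.5233, 0.2903, 0.0953]
orientation: [-3.14, -0.082, -0.001]
contact_force: [-0.7, -0.1, -0.4]
grip_width: -0.0
gripper_force: 0.0
```

Run:
```python
from h import *
st()
im=r.grab_frame("top");cv2.imwrite("pics/p2.png",im)
m=(im.min(2)>140).astype(np.uint8);m[:180]=0;m[235:]=0;m[:,:140]=0;m[:,275:]=0
for c in cv2.findContours(m,0,2)[0]:
    if cv2.contourArea(c)>5: print(cv2.contourArea(c),cv2.boundingRect(c))
```

```text
t 24.3 ex 0.5377 ey 0.2626 z 0.0953 F [-0.7 -0.1 -0.4] M [-0.01 -0.02  0.06] w -0.0
28.0 (189, 184, 27, 7)
38.0 (219, 183, 18, 8)
```

>>> move_arm(rows=[0.1, 0, 0, 0, 0.2, 0, 0, 0, 0.3, 0, 0, 0, 0.4, 0, 0, 0, 0.4, 0, 0, 0])

```text
clock: 24.98
tcp_pos: [0.5238, 0.2904, 0.0948]
orientation: [3.14, 0.083, -0.01]
contact_force: [-10.2, -1.0, 7.7]
grip_width: 0.0002
gripper_force: 5.2
```

```bash
python3 -c "
from h import *
st()"
```

```text
t 24.975 ex 0.5383 ey 0.2626 z 0.0948 F [-10.2  -1.    7.7] M [-0.29  2.1  -0.05] w 0.0002
```

A hard stop at ex 0.538 matches home (0.538 expected). I withdraw and check with the camera.

>>> move_arm(rows=[-0.5, 0, 0, 0, -3, 0, 0, 0, -7, 0, -2, 0, -12, 0, -8, 0, -12, 10, -12, 0, -12, 16, -12, 0, -12, 21, -12, 0, -12, 21, -12, 0])

```text
clock: 25.98
tcp_pos: [0.4183, 0.0715, 0.2159]
orientation: [-3.139, -0.076, -0.003]
contact_force: [-0.8, 0.7, 0.5]
grip_width: -0.0001
gripper_force: 0.0
```

Run:
```python
from h import *
st()
im=r.grab_frame("top");cv2.imwrite("pics/p3.png",im);cv2.imwrite("pics/p3s.png",r.grab_frame("scene"))
m=(im.min(2)>120).astype(np.uint8);m[:180]=0;m[205:]=0;m[:,:140]=0;m[:,285:]=0
for c in cv2.findContours(m,0,2)[0]:
    if cv2.contourArea(c)>5: print(cv2.contourArea(c),cv2.boundingRect(c),(cv2.approxPolyDP(c,1.5,True)[:,0]).tolist())
e=np.array([.9986,.0523]);ey=np.array([-.0523,.9986])
for y0 in(.2618,.1898): print([np.round(proj("top",[*(x*e+(y0+y)*ey),z])[0],1).tolist() for x,y,z in[(.5627,.034,.112),(.5627,-.034,.112),(.5487,0,.099)]])
# brightness profile across both panels' top edges (columns)
for c in(164,170,178,182,196,200,208,214): print(c,[int(im[k,c].min()) for k in range(180,200)])
```

```text
t 25.975 ex 0.4215 ey 0.0495 z 0.2159 F [-0.8  0.7  0.5] M [ 0.01  0.01 -0.02] w -0.0001
16.0 (201, 188, 5, 6) [[204, 188], [201, 189], [203, 193], [205, 192]]
42.5 (159, 188, 18, 8) [[159, 189], [171, 189], [172, 195], [176, 194], [175, 188]]
6.0 (179, 187, 7, 2) [[179, 187], [185, 188]]
21.0 (188, 185, 25, 3) [[212, 185], [188, 187]]
35.5 (219, 183, 17, 8) [[219, 184], [231, 184], [231, 190], [235, 189], [235, 183]]
18.5 (161, 180, 19, 3) [[161, 181], [179, 180]]
[[157.9, 189.9], [186.3, 187.6], [174.0, 195.1]]
[[188.0, 187.4], [216.2, 185.2], [203.7, 192.7]]
164 [171, 166, 117, 58, 43, 48, 43, 82, 158, 166, 118, 87, 86, 93, 90, 93, 92, 94, 91, 90]
170 [165, 142, 91, 52, 47, 44, 39, 93, 157, 140, 93, 85, 85, 79, 81, 94, 97, 98, 89, 92]
178 [160, 120, 64, 48, 46, 39, 57, 102, 120, 100, 85, 81, 82, 80, 71, 65, 86, 96, 94, 97]
182 [45, 51, 44, 44, 47, 47, 96, 156, 144, 98, 88, 95, 88, 80, 65, 54, 64, 84, 93, 99]
196 [84, 56, 42, 39, 36, 79, 137, 129, 85, 69, 76, 78, 83, 90, 120, 135, 115, 61, 53, 83]
200 [68, 47, 45, 44, 61, 120, 143, 112, 91, 81, 79, 90, 79, 90, 118, 125, 86, 47, 40, 41]
208 [41, 34, 39, 39, 67, 133, 131, 91, 71, 68, 70, 61, 49, 48, 42, 46, 45, 40, 45, 70]
214 [43, 40, 42, 52, 96, 119, 101, 72, 73, 67, 71, 58, 47, 45, 45, 38, 53, 59, 82, 85]
```

The panel edge lines up with the shut bar drawer's edge within 1 mm, and the knob matches its predicted place. A last check for stray stones and the bystanders, then I hand in.

Run:
```python
from h import *
for n in("top","scene"):
    a=cv2.imread(f"pics/{n}0.png");b=cv2.imread("pics/p3.png" if n=="top" else "pics/p3s.png")
    for i in(a,b):
        m=cv2.inRange(cv2.cvtColor(i,cv2.COLOR_BGR2HSV),(50,100,40),(85,255,255));print(n,[cv2.boundingRect(c) for c in cv2.findContours(m,0,1)[0] if cv2.contourArea(c)>3])
    if n=="top": print("bystander diff",cv2.absdiff(a,b)[60:165,320:480].max(2).mean(),cv2.absdiff(a,b)[170:245,405:460].max(2).mean())
print(r.hand_in())
```

```text
top [(426, 214, 7, 7), (337, 209, 7, 6), (333, 196, 8, 8), (427, 195, 7, 6), (323, 186, 7, 7)]
top [(426, 215, 7, 6), (427, 195, 6, 6)]
bystander diff 8.123988095238095 8.205575757575758
scene [(284, 232, 8, 6), (291, 225, 9, 6), (228, 190, 5, 3)]
scene [(228, 190, 5, 3)]
the job is handed in; nothing more can be done
None
```

The drawer of square stones is in its own bay, pushed fully home with its front flat. No stones show outside it, the other items look unmoved in the camera views, and the job was handed in at about 26 s.

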